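Sort two checked lamp modules into the pass and reject nests

TASK

Sort the two grey lamp modules: push each one along the desk, never lifting or tipping it, into a pocket of the nest whose marker plate shows the same shape as the tag on the module's top (disc: passed, bar: rejected). Push each module in until it is fully home against the end wall of the pocket, and leave everything else on the desk where it is.

Things in the scene. Friction and masses are not known exactly. Their poses are not given: they have to be found in the camera images.
- module_disc: loose grey housing, 48 mm wide (x) by 80 mm long (y) by 40 mm high, 0.2 to 0.4 kg, length within 0.2 rad of world y; dark tag 3 mm high on top: a round disc, 36 mm across (this module has passed). Origin: centre of underside. Both modules lie between the nests, side by side, one nearer the robot and one farther (either one), each roughly in line with a pocket of each nest
- module_bar: loose grey housing, 48 mm wide (x) by 80 mm long (y) by 40 mm high, 0.2 to 0.4 kg, length within 0.2 rad of world y; dark tag 3 mm high on top: a straight bar, 64x12 mm, along its length (this module is rejected). Origin: centre of underside. Both modules lie between the nests, side by side, one nearer the robot and one farther (either one), each roughly in line with a pocket of each nest
- plate_disc: white plate 90x37x4 mm fixed on the ledge of one of the nests (either one), with a dark disc 36 mm across: it makes that nest the pass nest. Origin: centre of its underside
- plate_bar: white plate 90x37x4 mm fixed on the ledge of the other nest, with a dark bar 64x12 mm: it makes that nest the reject nest. Origin: centre of its underside
- nest_left: fixed left (+y) nest, 26 mm high, no floor; mouths open to its own -y (world -y). Origin: on the desk, mid of the end wall's inner face. Yaw within 0.05 of 0. Two pockets along its y, centred at x = +-47.5 mm: 54 mm wide, straight for 50 mm from the end wall, then flared 9 mm a side to 67 mm; a homed module stands out 13 mm. Ledge y 0 to 42 mm with a plate on it
- nest_right: fixed right (-y) nest, 26 mm high, no floor; mouths open to its own -y (world +y). Origin: on the desk, mid of the end wall's inner face. Yaw within 0.05 of pi. Two pockets along its y, centred at x = +-47.5 mm: 54 mm wide, straight for 50 mm from the end wall, then flared 9 mm a side to 67 mm; a homed module stands out 13 mm. Ledge y 0 to 42 mm with a plate on it
- nest_left_near (a point): point on the desk where the origin of a module lies when it is fully home in the middle of the pocket nearer to the robot: 40 mm out from the end wall. Axes as the nest's
- nest_left_far (a point): point on the desk where the origin of a module lies when it is fully home in the middle of the pocket farther from the robot: 40 mm out from the end wall. Axes as the nest's
- nest_left_plate (a point): centre of the top of nest_left's ledge, 26 mm above the desk: the plate that belongs to this nest lies on it
- nest_right_near (a point): point on the desk where the origin of a module lies when it is fully home in the middle of the pocket nearer to the robot: 40 mm out from the end wall. Axes as the nest's
- nest_right_far (a point): point on the desk where the origin of a module lies when it is fully home in the middle of the pocket farther from the robot: 40 mm out from the end wall. Axes as the nest's
- nest_right_plate (a point): centre of the top of nest_right's ledge, 26 mm above the desk: the plate that belongs to this nest lies on it
- petri_dish: flat clear round dish, 58 mm wide, 14 mm high, a bystander; origin: centre of its underside
- label_roll: roll of white labels lying flat, 66 mm wide, 26 mm high, a bystander; origin: centre of its underside
- strip_tin_a: upright round tin, 41 mm wide, 111 mm high, a bystander; origin: centre of its underside
- sample_cup_a: screw-cap sample cup, 64 mm wide, 69 mm high, a bystander; origin: centre of its underside
- bench_timer: small timer standing on its wedge, 34x66x60 mm, a bystander; origin: centre of its underside
- stain_bottle: dropper bottle, 34 mm wide, 79 mm high, a bystander; origin: centre of its underside
- marker_black: marker pen lying flat, 138 mm long, a bystander; origin: centre of its underside
- lens_tissue: thin booklet lying flat, 97x67x7 mm, a bystander; origin: centre of its underside
- microscope: fixed furniture: microscope with screen, 0.62 m tall, standing left of the nests over about x 0.48 to 0.90, y 0.00 to 0.29: swing the arm round in front of it, drawn in, not over it. Also fixed: a closed white carton, 84 mm high, over x 0.62 to 0.88, y -0.62 to -0.30, behind the right nest

How it is judged:
At the end, for the whole second after the job is handed in: Each module lies flat and at rest on the desk in either pocket of the nest whose plate matches its tag, its origin within 9 mm horizontally of that pocket's home point and its length within 0.14 rad of the pocket's direction (((horizontal distance between plate_disc and nest_left_plate below 0.02 m and (horizontal distance between module_disc and nest_left_near below 0.009 m or horizontal distance between module_disc and nest_left_far below 0.009 m) and angle between the y axis of module_disc and the y axis of nest_left, either way round below 0.14 rad) or (horizontal distance between plate_disc and nest_right_plate below 0.02 m and (horizontal distance between module_disc and nest_right_near below 0.009 m or horizontal distance between module_disc and nest_right_far below 0.009 m) and angle between the y axis of module_disc and the y axis of nest_right, either way round below 0.14 rad)) and height (world z) of each of module_disc, module_bar below 0.006 m and angle between each of module_disc, module_bar's own z axis and vertical below 0.08 rad and linear speed of each of module_disc, module_bar below 0.01 m/s and ((horizontal distance between plate_bar and nest_left_plate below 0.02 m and (horizontal distance between module_bar and nest_left_near below 0.009 m or horizontal distance between module_bar and nest_left_far below 0.009 m) and angle between the y axis of module_bar and the y axis of nest_left, either way round below 0.14 rad) or (horizontal distance between plate_bar and nest_right_plate below 0.02 m and (horizontal distance between module_bar and nest_right_near below 0.009 m or horizontal distance between module_bar and nest_right_far below 0.009 m) and angle between the y axis of module_bar and the y axis of nest_right, either way round below 0.14 rad))); the robot touches nothing.
It fails at once if the module with the disc tag is lifted off the desk (more than 12 mm) or tipped (height (world z) of module_disc above 0.012 m or angle between module_disc's own z axis and vertical above 0.3 rad).
It fails at once if the module with the bar tag is lifted off the desk (more than 12 mm) or tipped (height (world z) of module_bar above 0.012 m or angle between module_bar's own z axis and vertical above 0.3 rad).
It fails at once if a bystander is moved by more than 25 mm (distance of any of petri_dish, label_roll, strip_tin_a, sample_cup_a, bench_timer, stain_bottle, marker_black, lens_tissue from where it was at the start of the episode above 0.025 m).
It also fails if it takes over 56 s, if anything falls off the work surface, if the arm or the gripper's body presses on something with over 40 N, if the wrist force passes 120 N, or if a joint passes its speed limit or range.

ROBOT

A 6-joint arm with a two-finger parallel gripper is mounted at the origin on a cart in front of the work surface, level with it; the furniture and walls round the work are solid. World frame = base frame: x ahead of the robot, y to its left, z up, the work surface at z = 0. Lengths are in m, angles in rad, forces in N, time in s.
With the tool pointing down it reaches from about 0.25 to 0.725 m from the base axis. Payload 4 kg.
Tool frame: the origin (TCP) lies on the centre line of the jaws, within the pads' length; the fingertips stand 17 mm ahead of it and the grasp point (between the pads) lies 2 mm behind it; z points along the fingers, y is the line along which they close (so a half turn about z gives the same grasp; the last joint's range is limited). The gripper opens to 85 mm and grips with 20 to 120 N. Pads are 22 mm wide; open, the fingers measure 114 mm over their backs; the gripper's body (76 mm by 85 mm) begins 54 mm behind the grasp point. The pads swing forward as they close: fully open they stand 13 mm farther back than shut.
Start: joints at [1.218, 0.241, 0.005, 1.335, 0, 1.571], TCP at [0.173, 0.469, 0.248] pointing down, gripper open.
Joint ranges: [-2.72, 2.72], [-1.05, 1.87], [-1.09, 1.28], [-1.99, 2.15], [-1.42, 1.44], [-3.14, 3.14]. Speed limits (rad/s): [2.79, 2.79, 3.14, 3.14, 3.14, 3.14].

INTERFACE

Orientations are given as a unit quaternion [x, y, z, w].
In Python, from workcell import get_obs, imaging, order gives the robot as it stands.
- The arm moves only by the tool apply_moves, never from a script. Its argument "targets" is a list that holds one entry, the list of rows, each a list of 5 numbers: the shift along the world's x, y, z in units of 40 mm (1.0 is 40 mm), then the turn about the world's z in degrees, then the gripper command: -1 is shut, 1 is fully open, values between are in proportion. In form: [[[dx, dy, dz, turn, fingers], ...]]. A call has 1 to 8 rows; each row shifts and turns the commanded pose from where the row before left it; what a row does not reach is not made up. A row lasts 1/12 s, in which the tool goes at most 41.7 mm and 7.16 degrees, less where a joint would pass 70% of its speed; a pose out of reach is approached as far as the arm can. A call is refused whole if a number of a shift passes 1 or a number of a turn 7.16, either way. A call with a gripper value outside its range is refused whole. The fingers move at their own pace and stop on an object; the grip force is fixed at half the most. Time passes only in rows, so rows that do not move let the fingers close. It gives the time, the measured TCP pose, the force, the opening and the grip force at its end, in the units of the state.
- get_obs(): the state, without advancing time (a new reading comes with each control period).
- imaging.camera(name): name is "scene" or "top" or "wrist"; returns (picture, depth): 400x640x3 uint8, blue, green, red; 400x640 float32, m along the optical axis (not along the pixel's ray), 0 where there is no reading.
- imaging.get_calibration(name): a dict with "camera_matrix" (3x3 intrinsics, pixels), "eye" and "rotation" of the camera in the world; the wrist camera has in their place "hand_eye" (4x4, takes a point from camera to tool coordinates, whose origin is the TCP and whose axes are the flange's). Camera axes: x right, y down, z forward; pixel columns grow to the right and rows downward; lengths in m; the calibration is good to about 2 mm. A picture is of the moment at which its call begins: read the wrist's pose just before it. get_calibration takes no time and is no camera call.
- order.job_done(): hands the job in; it is judged then, once.
The state is a dict: "clock": time; "joint_pos": joint angles; "joint_vel": joint speeds; "tau": joint torques, N m; "eef_pos": TCP position; "tool_rot": TCP orientation; "ft_force": force on the tool from outside, world axes, zero at the start; "ft_torque": the same for the moment, N m; "grip_width": finger opening in m; "grasp_force": force on a finger pad.
Only numpy, scipy, OpenCV 4.12 (cv2) and the standard library are available. Lean on these libraries where they do the work, as an engineer would, in place of code of your own. Each camera call takes 0.05 s, during which the arm holds its last target. There are 200 camera calls.

## Working session

There is one attempt and no reset: what is moved stays moved. The work goes in short steps, Python scripts to look and compute and a tool call to move; the robot and the scene stay as the last step left them, time stands still between calls to the robot, and variables do not carry over. Pictures are saved under pics/ and viewed, at most 10 in all, crops included, and the job is handed in when it is done.

Besides the shell and the picture viewer there is one more tool, called after "Call:" by a JSON object that holds its "op" and its "data". apply_moves: Moves the arm, as the interface text tells. Its arguments: {"type":"object","properties":{"targets":{"type":"array","items":{"type":"array","items":{"type":"array","items":{"type":"number"}}}}},"required":["targets"]}

```bash
mkdir -p pics
python3 - <<'E'
from workcell import get_obs, imaging
import cv2,numpy as np
o=get_obs();print(o['clock'],o['eef_pos'],o['tool_rot'],o['grip_width'])
for n in ['scene','top']:
    p,d=imaging.camera(n);cv2.imwrite(f'pics/{n}0.png',p);np.savez(f'{n}0.npz',p=p,d=d)
    c=imaging.get_calibration(n);print(n,c)
E
```

```text
0.0 [0.17255395 0.46866081 0.24743147] [ 1.75471670e-01  9.84483958e-01 -9.98562990e-04 -1.78089382e-04] 0.08559817929559113
scene {'camera_matrix': array([[471.90576882,   0.        , 313.77320079],
       [  0.        , 471.90576882, 195.96701385],
       [  0.        ,   0.        ,   1.        ]]), 'eye': array([ 0.03375516, -0.84329495,  1.17479811]), 'rotation': array([ 0.89008695, -0.3002332 ,  0.11058475, -0.32461709])}
top {'camera_matrix': array([[452.5439546 ,   0.        , 311.32452087],
       [  0.        , 452.5439546 , 196.11253765],
       [  0.        ,   0.        ,   1.        ]]), 'eye': array([0.12943151, 0.07753098, 1.86930923]), 'rotation': array([-0.56801723,  0.81006612, -0.11833319,  0.08453736])}
```

View pics/top0.png

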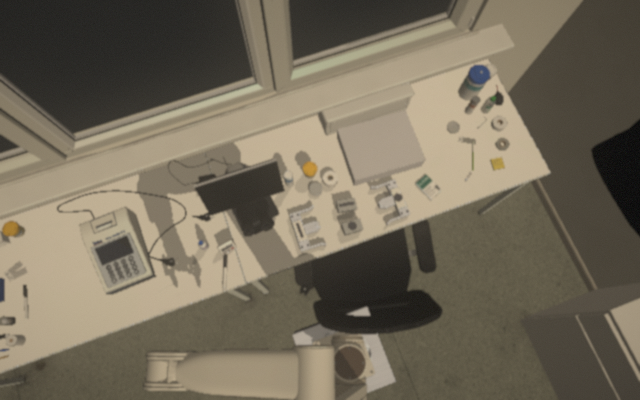

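View pics/scene0.png

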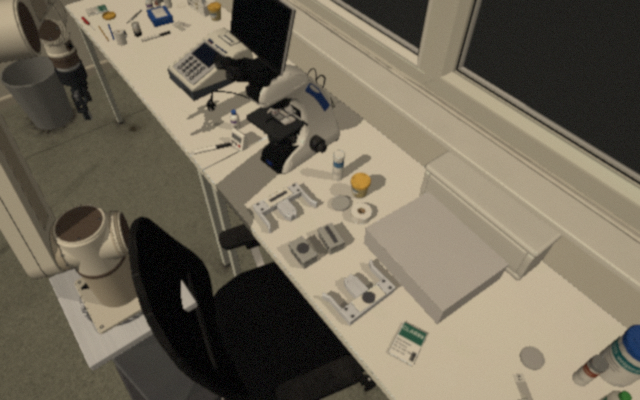

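The top view shows a nest with the bar plate at about (303,228), the near module (disc) at (348,226), the far module (bar) at (344,203) and the right nest at (388,200). The scene view shows the disc plate on the right nest at (368,297). I'll measure all of these next.

```bash
cat > h.py <<'E'
import numpy as np,cv2
from scipy.spatial.transform import Rotation as R
from workcell import get_obs, imaging
def pose(n,o=None):
    c=imaging.get_calibration(n);K=c['camera_matrix']
    if n!='wrist': return K,R.from_quat(c['rotation']).as_matrix(),np.array(c['eye'])
    H=np.array(c['hand_eye']);T=R.from_quat(o['tool_rot']).as_matrix()
    return K,T@H[:3,:3],T@H[:3,3]+np.array(o['eef_pos'])
def cloud(d,K,M,e):
    v,u=np.mgrid[:400,:640]
    P=np.stack([(u-K[0,2])/K[0,0]*d,(v-K[1,2])/K[1,1]*d,d],-1)
    return P@M.T+e
def ray(px,z,K,M,e):
    r=M@np.linalg.inv(K)@np.array([px[0],px[1],1.]);return e+r*(z-e[2])/r[2]
def rect(p,K,M,e,z,x0,x1,y0,y1,s):  # s px per m ; image up=+x, left=+y
    pts=np.float32([[x1,y1],[x1,y0],[x0,y0],[x0,y1]])
    uv=[]
    for x,y in pts:
        q=K@(M.T@(np.array([x,y,z])-e));uv.append(q[:2]/q[2])
    W,Hh=int((y1-y0)*s),int((x1-x0)*s)
    A=cv2.getPerspectiveTransform(np.float32(uv),np.float32([[0,0],[W,0],[W,Hh],[0,Hh]]))
    im=cv2.warpPerspective(p,A,(W,Hh),flags=cv2.INTER_CUBIC)
    for y in np.arange(np.ceil(y0*20)/20,y1,.05): cv2.line(im,(int((y1-y)*s),0),(int((y1-y)*s),6),(0,0,255),1);cv2.putText(im,f'{y:.2f}',(int((y1-y)*s),18),0,.35,(0,0,255))
    for x in np.arange(np.ceil(x0*20)/20,x1,.05): cv2.line(im,(0,int((x1-x)*s)),(6,int((x1-x)*s)),(0,0,255),1);cv2.putText(im,f'{x:.2f}',(8,int((x1-x)*s)),0,.35,(0,0,255))
    return im
E
python3 - <<'E'
from h import *
for n in ['scene','top']:
    f=np.load(n+'0.npz');K,M,e=pose(n)
    P=cloud(f['d'],K,M,e)
    for u,v in ([(303,250),(333,236),(284,205),(365,297),(363,160)] if n=='scene' else [(348,226),(344,203),(303,228),(388,200),(375,150)]): print(n,u,v,P[v,u].round(3))
    im=rect(f['p'],K,M,e,.04,.35,.75,-.6,.2,950 if n=='scene' else 950)
    cv2.imwrite(f'pics/{n}r.png',im)
a=cv2.imread('pics/scener.png');b=cv2.imread('pics/topr.png')
cv2.imwrite('pics/both.png',cv2.resize(np.vstack([a,b]),(600,600)))
E
```

```text
scene 303 250 [ 0.468 -0.226  0.039]
scene 333 236 [ 0.563 -0.245  0.048]
scene 284 205 [ 0.524 -0.051  0.03 ]
scene 365 297 [ 0.512 -0.446  0.037]
scene 363 160 [ 0.871 -0.032  0.001]
top 348 226 [ 0.474 -0.204  0.041]
top 344 203 [ 0.573 -0.224  0.037]
top 303 228 [ 0.535 -0.027  0.018]
top 388 200 [ 0.525 -0.406  0.026]
top 375 150 [ 0.736 -0.425  0.081]
```

View pics/both.png

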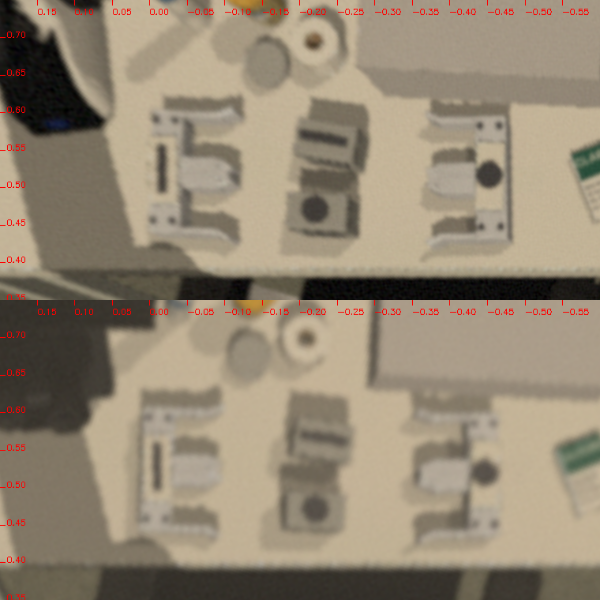

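Both views agree. The left nest has the bar plate and the right nest the disc plate. The disc module is near at (0.47,-0.21) and the bar module is far at (0.56,-0.23). So disc goes to the right-near pocket and bar to the left-far pocket.

Call:
{"op": "apply_moves", "data": {"targets": [[[0.4,-0.9,0,-7,1],[0.4,-0.9,0,-7,1],[0.4,-0.9,0,-7,1],[0.4,-0.9,0,-7,0],[0.4,-0.9,0,-7,-0.5],[0.4,-0.9,0,-7,-0.5],[0.4,-0.9,0,-7,-0.5],[0.4,-0.9,0,-7,-0.5]]]}}

```text
clock: 0.77
eef_pos: [0.3007, 0.1793, 0.2481]
tool_rot: [0.619, 0.785, -0.0, 0.0]
ft_force: [0.5, 0.5, 0.2]
grip_width: 0.0254
grasp_force: 0.0
```

Call:
{"op": "apply_moves", "data": {"targets": [[[0.4,-0.9,0.3,-7,-0.5],[0.4,-0.9,0.3,-7,-0.5],[0.3,-0.9,0.3,0,-0.5],[0.3,-0.9,0.3,0,-0.5],[0.3,-0.9,0.3,0,-0.5],[0.3,-0.9,0.3,0,-0.5],[0,-0.9,0,0,-0.5],[0,0,0,0,-0.5]]]}}

```text
clock: 1.43
eef_pos: [0.3812, -0.0762, 0.3205]
tool_rot: [0.712, 0.703, -0.001, 0.001]
ft_force: [0.0, -0.2, 0.7]
grip_width: 0.0213
grasp_force: 0.0
```

Run:
```python
from h import *
o=get_obs();print(o['clock'],o['eef_pos'],o['tool_rot'],o['grip_width'],o['joint_pos'])
p,d=imaging.camera('wrist');np.savez('w1.npz',p=p,d=d)
K,M,e=pose('wrist',o);print(K[0,0],e,M.round(2))
im=rect(p,K,M,e,.04,.36,.70,-.55,.1,920)
cv2.imwrite('pics/w1r.png',im);cv2.imwrite('pics/w1.png',p)
```

```text
1.4333 [ 0.38116352 -0.07623523  0.32047708] [ 0.71160039  0.70258302 -0.00077227  0.0011824 ] 0.02127084483941335 [-0.19548118 -0.00477084 -0.09069408  1.48378377 -0.002606    1.38806631]
281.10561888700425 [ 0.38171948 -0.00103685  0.44548544] [[ 1.   -0.01 -0.  ]
 [-0.01 -0.96 -0.29]
 [ 0.    0.29 -0.96]]
```

View pics/w1r.png

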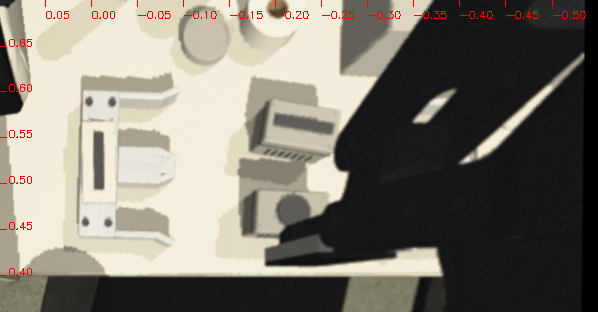

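The near-view shows the bar module yawed, with its bar running from (274,116) to (335,131). The disc module is square, with its disc at (293,210). The left nest's plate bar is at (98,160). I'll extract these numerically.

```bash
cat >> h.py <<'E'
def tags(p,K,M,e,z,x0,x1,y0,y1,thr=None,amin=250,amax=6000):
    s=1000;im=rect(p,K,M,e,z,x0,x1,y0,y1,s);g=cv2.cvtColor(im,cv2.COLOR_BGR2GRAY);g[(im[...,2]>200)&(im[...,0]<90)]=255
    t=thr or 95
    n,l,st,c=cv2.connectedComponentsWithStats((g<t).astype(np.uint8))
    for i in range(1,n):
        if amin<st[i,4]<amax:
            v,u=np.where(l==i);r=cv2.minAreaRect(np.float32(np.c_[y1-u/s,x1-v/s]*1000))
            print('z',z,'x %.4f y %.4f'%(x1-c[i][1]/s,y1-c[i][0]/s),'rect(y,x)',np.round(r[0],1),np.round(r[1],1),'ang %.1f'%r[2],st[i,4])
E
python3 - <<'E'
from h import *
f=np.load('w1.npz')
o=get_obs();o['eef_pos']=[ 0.38116352,-0.07623523,0.32047708]
K,M,e=pose('wrist',o);p=f['p'];g=cv2.cvtColor(p,cv2.COLOR_BGR2GRAY)
for t in (100,125): 
    print(t);tags(p,K,M,e,.043,.44,.62,-.275,-.16,t);tags(p,K,M,e,.030,.44,.62,-.02,.03,t)
P=cloud(f['d'],K,M,e)
# left nest top surfaces and module tops
q=P.reshape(-1,3)
for nm,m in [('nestL',(abs(q[:,2]-.026)<.006)&(q[:,1]>-.1)&(q[:,1]<.06)&(q[:,0]>.40)&(q[:,0]<.64)),('bar',(q[:,2]>.034)&(q[:,2]<.05)&(q[:,0]>.53)&(q[:,0]<.62)&(q[:,1]>-.28)&(q[:,1]<-.17)),('disc',(q[:,2]>.034)&(q[:,2]<.05)&(q[:,0]>.43)&(q[:,0]<.515)&(q[:,1]>-.26)&(q[:,1]<-.17))]:
    a=q[m];print(nm,len(a),np.percentile(a[:,:2],[1,99],axis=0).round(4).tolist(),cv2.minAreaRect(np.float32(a[:,:2]*1000)))
# right nest from fixed cams: plate disc + ledge
for n in ('scene','top'):
    f=np.load(n+'0.npz');K,M,e=pose(n);tags(f['p'],K,M,e,.030,.47,.57,-.5,-.38,100);tags(f['p'],K,M,e,.043,.42,.62,-.29,-.16,85);tags(f['p'],K,M,e,.030,.44,.60,-.02,.03,100)
E
```

```text
100
z 0.043 x 0.5605 y -0.1791 rect(y,x) [-179.1  561.5] [11.8 53.3] ang 9.5 454
z 0.043 x 0.5640 y -0.2254 rect(y,x) [-226.  564.] [61.2  9.9] ang 9.5 572
z 0.043 x 0.5350 y -0.2681 rect(y,x) [-267.   538.5] [51. 14.] ang 90.0 583
z 0.043 x 0.4608 y -0.2379 rect(y,x) [-236.  472.] [62. 76.] ang 90.0 2778
z 0.043 x 0.4673 y -0.1684 rect(y,x) [-168.3  468. ] [12.8 46.7] ang 3.8 503
z 0.03 x 0.5283 y -0.0060 rect(y,x) [ -6.  528.5] [61.  8.] ang 90.0 538
125
z 0.043 x 0.5604 y -0.1789 rect(y,x) [-178.8  561.6] [16.  55.3] ang 7.6 604
z 0.043 x 0.5638 y -0.2260 rect(y,x) [-226.4  564. ] [63.6 13. ] ang 9.5 767
z 0.043 x 0.5351 y -0.2679 rect(y,x) [-266.5  538.5] [53. 15.] ang 90.0 614
z 0.043 x 0.4611 y -0.2362 rect(y,x) [-226.  473.] [64. 96.] ang 90.0 2974
z 0.043 x 0.4672 y -0.1683 rect(y,x) [-168.  468.] [48. 16.] ang 90.0 638
z 0.03 x 0.5282 y -0.0060 rect(y,x) [ -6.  528.5] [63. 10.] ang 90.0 649
nestL 4927 [[0.4431, -0.09], [0.6083, 0.0151]] ((525.6255493164062, -39.544883728027344), (108.9116439819336, 179.61500549316406), 88.92471313476562)
bar 1338 [[0.5369, -0.2664], [0.5902, -0.1872]] ((564.0120849609375, -227.77566528320312), (80.39646911621094, 48.51185607910156), 80.637939453125)
disc 1047 [[0.4474, -0.2538], [0.4932, -0.1771]] ((469.45916748046875, -216.29344177246094), (79.16658782958984, 47.8702278137207), 87.33416748046875)
z 0.03 x 0.5223 y -0.4482 rect(y,x) [-448.5  522. ] [31.8 31.8] ang 45.0 869
z 0.043 x 0.5653 y -0.2316 rect(y,x) [-231.5  565.7] [60.7 11.7] ang 9.9 624
z 0.043 x 0.4704 y -0.2206 rect(y,x) [-220.2  470.3] [32.5 31.8] ang 45.0 868
z 0.043 x 0.4606 y -0.2697 rect(y,x) [-269.6  461. ] [10.5 41.9] ang 2.2 392
z 0.03 x 0.5302 y -0.0083 rect(y,x) [ -8.5 530.5] [59.  9.] ang 90.0 484
z 0.03 x 0.5225 y -0.4481 rect(y,x) [-448.3  522.7] [28.5 24.6] ang 35.5 575
z 0.043 x 0.4708 y -0.2190 rect(y,x) [-219.   471.5] [23. 22.] ang 90.0 412
```

Run:
```python
from h import *
for n in ('scene','top'):
    f=np.load(n+'0.npz');K,M,e=pose(n);q=cloud(f['d'],K,M,e).reshape(-1,3);q=q[f['d'].ravel()>0]
    for z0,z1 in ((.06,.12),(.12,.2),(.2,.3),(.3,.45),(.45,.7)):
        m=(q[:,2]>z0)&(q[:,2]<z1)&(q[:,0]>.42)&(q[:,0]<.72)&(q[:,1]>-.15)&(q[:,1]<.3)
        a=q[m]
        if len(a):
            i=np.argsort(a[:,1])[:400:60];print(n,z0,len(a),'min y',a[:,1].min().round(3),'minx',a[:,0].min().round(3),a[i].round(3).tolist()[:4])
```

```text
scene 0.06 689 min y 0.078 minx 0.57 [[0.66, 0.078, 0.06], [0.717, 0.088, 0.066], [0.637, 0.091, 0.064], [0.657, 0.095, 0.077]]
scene 0.12 726 min y 0.049 minx 0.559 [[0.596, 0.049, 0.199], [0.638, 0.057, 0.186], [0.678, 0.064, 0.193], [0.582, 0.073, 0.185]]
scene 0.2 1212 min y 0.048 minx 0.56 [[0.689, 0.048, 0.206], [0.681, 0.063, 0.207], [0.639, 0.074, 0.202], [0.636, 0.084, 0.201]]
scene 0.3 2410 min y 0.016 minx 0.476 [[0.585, 0.016, 0.449], [0.56, 0.082, 0.409], [0.543, 0.084, 0.415], [0.577, 0.086, 0.321]]
scene 0.45 3557 min y 0.009 minx 0.484 [[0.618, 0.009, 0.592], [0.613, 0.012, 0.574], [0.611, 0.014, 0.559], [0.609, 0.015, 0.567]]
top 0.06 10 min y 0.084 minx 0.567 [[0.6, 0.084, 0.065]]
top 0.12 169 min y 0.049 minx 0.565 [[0.595, 0.049, 0.197], [0.598, 0.068, 0.194], [0.575, 0.156, 0.195]]
top 0.2 96 min y 0.054 minx 0.562 [[0.59, 0.054, 0.205], [0.574, 0.139, 0.209]]
top 0.3 809 min y 0.032 minx 0.474 [[0.58, 0.032, 0.444], [0.586, 0.089, 0.408], [0.519, 0.096, 0.447], [0.545, 0.104, 0.428]]
top 0.45 3005 min y 0.011 minx 0.486 [[0.622, 0.011, 0.606], [0.584, 0.017, 0.481], [0.597, 0.023, 0.53], [0.588, 0.028, 0.5]]
```

Call:
{"op": "apply_moves", "data": {"targets": [[[0.53,-0.7,-0.5,-3,-0.5],[0.53,-0.7,-0.5,-3,-0.5],[0.53,-0.7,-0.5,-3,-0.5],[0.53,-0.7,-0.5,0,-0.5],[0.53,-0.7,-0.5,0,-0.5],[0.53,-0.7,-0.5,0,-0.5],[0.53,-0.7,-0.5,0,-0.5],[0.53,-0.7,-0.5,0,-0.5]]]}}

```text
clock: 2.15
eef_pos: [0.5513, -0.2941, 0.1585]
tool_rot: [0.761, 0.649, -0.0, -0.001]
ft_force: [0.4, -0.1, 1.0]
grip_width: 0.0214
grasp_force: 0.0
```

Call:
{"op": "apply_moves", "data": {"targets": [[[0,0,-0.5,0,-0.5],[0,0,-0.5,0,-0.5],[0,0,0,0,-0.5],[0,0,0,0,-0.5]]]}}

```text
clock: 2.48
eef_pos: [0.5494, -0.2928, 0.1184]
tool_rot: [0.761, 0.649, -0.001, -0.002]
ft_force: [0.9, 0.5, -0.3]
grip_width: 0.0216
grasp_force: 0.0
```

Run:
```python
from h import *
o=get_obs();print(o['clock'],o['eef_pos'],o['tool_rot'],o['grip_width'],o['ft_force'])
p,d=imaging.camera('wrist');cv2.imwrite('pics/w2.png',p)
p,d=imaging.camera('scene');cv2.imwrite('pics/s2.png',cv2.resize(p[120:340,200:480],None,fx=2.6,fy=2.6))
```

```text
2.4833 [ 0.54939092 -0.29275709  0.11841722] [ 0.76111052  0.64861703 -0.00082963 -0.00245494] 0.02157624028088845 [ 0.89789887  0.54701851 -0.25985579]
```

View pics/s2.png

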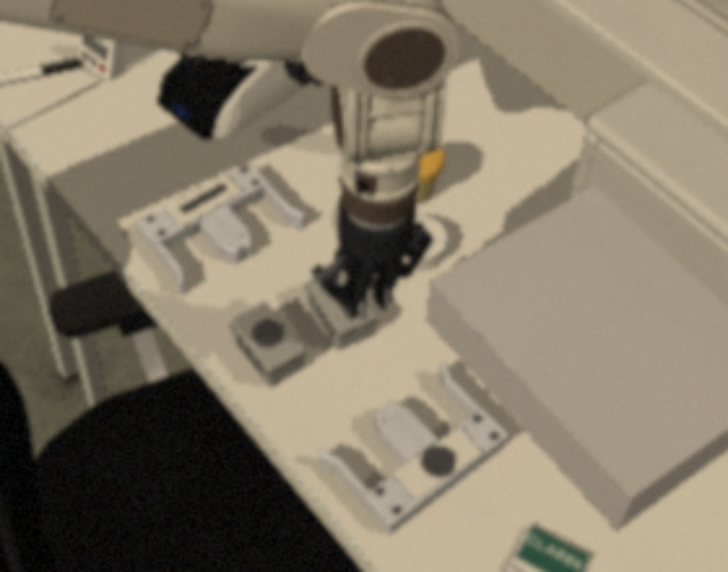

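The gripper hangs just behind the bar module, clear of the carton at crop pixel (360,280). I'll back off slightly, then descend.

Call:
{"op": "apply_moves", "data": {"targets": [[[0.07,-0.2,-0.4,0,-0.5],[0,0,-0.7,0,-0.5],[0,0,-0.6,0,-0.5],[0,0,-0.4,0,-0.5],[0,0,-0.1,0,-0.5],[0,0,0,0,-0.5],[0,0,0,0,-0.5]]]}}

```text
clock: 3.17
eef_pos: [0.5545, -0.3031, 0.0345]
tool_rot: [0.761, 0.648, 0.001, 0.002]
ft_force: [0.4, 0.6, 1.1]
grip_width: 0.0214
grasp_force: 0.0
```

Call:
{"op": "apply_moves", "data": {"targets": [[[0.02,0.25,-0.1,0,-0.5],[0.03,0.25,0,0,-0.5],[0.03,0.15,0,0,-0.5],[0.03,0.15,0,0.5,-0.5],[0.03,0.2,0,0.5,-0.5],[0.03,0.2,0,0.5,-0.5],[0.03,0.2,0,0.5,-0.5],[0.03,0.2,0,0.5,-0.5]]]}}

```text
clock: 3.83
eef_pos: [0.5626, -0.2381, 0.0285]
tool_rot: [0.747, 0.665, -0.0, 0.0]
ft_force: [-0.2, -3.0, 1.3]
grip_width: 0.0215
grasp_force: 1.2
```

```bash
cat > look.py <<'E'
from h import *
import sys
o=get_obs();print(o['clock'],o['eef_pos'].round(4),o['ft_force'].round(1),'yaw',R.from_quat(o['tool_rot']).as_matrix()[:2,1].round(3))
p,d=imaging.camera('scene');K,M,e=pose('scene');q=cloud(d,K,M,e).reshape(-1,3)
tags(p,K,M,e,.043,.42,.63,-.42,-.03,int(sys.argv[1]) if len(sys.argv)>1 else 85,amin=200)
p,d=imaging.camera('wrist');K,M,e=pose('wrist',o);q=cloud(d,K,M,e).reshape(-1,3);q=q[d.ravel()>0]
for nm,a0,a1 in (('far',.53,.63),('near',.42,.52)):
    m=(q[:,2]>.034)&(q[:,2]<.05)&(q[:,0]>a0)&(q[:,0]<a1)&(q[:,1]>o['eef_pos'][1]+.012)&(q[:,1]<.0)
    a=np.float32(q[m][:,:2]*1000)
    if len(a)>50: print(nm,len(a),[np.round(t,1) for t in cv2.minAreaRect(a)])
cv2.imwrite('pics/w%d.png'%(o['clock']*100),p)
print('pics/w%d.png'%(o['clock']*100))
E
python3 look.py
```

```text
3.8333 [ 0.5626 -0.2381  0.0285] [-0.2 -3.   1.3] yaw [ 0.993 -0.116]
z 0.043 x 0.4711 y -0.2205 rect(y,x) [-220.2  471.3] [33.9 31.8] ang 45.0 903
z 0.043 x 0.4614 y -0.2703 rect(y,x) [-270.3  461.1] [10.  39.7] ang 3.7 331
far 21762 [array([ 568.8, -187.3]), array([81.3, 48.6]), np.float64(83.5)]
near 11325 [array([ 471.1, -203.6]), array([47.1, 49.1]), np.float64(87.2)]
pics/w383.png
```

Call:
{"op": "apply_moves", "data": {"targets": [[[0.03,0.2,0,0.6,-0.5],[0.03,0.2,0,0.6,-0.5],[0.02,0.2,0,0.6,-0.5],[0.02,0.2,0,0.6,-0.5],[0.02,0.2,0,0.6,-0.5],[0.02,0.2,0,0.6,-0.5]]]}}

```text
clock: 4.43
eef_pos: [0.5678, -0.1897, 0.028]
tool_rot: [0.726, 0.688, -0.0, -0.0]
ft_force: [0.3, -1.6, -0.1]
grip_width: 0.0216
grasp_force: 0.6
```

```bash
python3 look.py >t.txt; cat t.txt
python3 - <<'E'
from h import *
o=get_obs();p,d=imaging.camera('wrist');K,M,e=pose('wrist',o)
P=cloud(d,K,M,e);m=(P[...,2]>.018)&(P[...,2]<.03)&(P[...,1]>-.1)
for y in (-.085,-.07,-.06,-.05,-.04,-.033):
    xs=np.sort(P[m&(abs(P[...,1]-y)<.002)][:,0])
    if len(xs): 
        g=np.where(np.diff(xs)>.006)[0];print(y,xs[0].round(4),[(xs[i].round(4),xs[i+1].round(4)) for i in g],xs[-1].round(4))
for x in (.46,.56,.575,.59): 
    ys=np.sort(P[m&(abs(P[...,0]-x)<.002)][:,1]);print('x',x,ys[:3].round(4) if len(ys) else '')
cv2.imwrite('pics/w4r.png',rect(p,K,M,e,.026,.40,.65,-.2,.05,2000))
E
```

```text
4.4333 [ 0.5678 -0.1897  0.028 ] [ 0.3 -1.6 -0.1] yaw [ 0.999 -0.053]
z 0.043 x 0.4704 y -0.2211 rect(y,x) [-221.3  469.9] [32.6 31.8] ang 63.4 854
z 0.043 x 0.4622 y -0.2702 rect(y,x) [-270.   462.5] [39. 10.] ang 90.0 320
far 21940 [array([ 571. , -138.1]), array([81. , 48.3]), np.float64(87.0)]
pics/w443.png
-0.085 0.44 [(np.float64(0.4492), np.float64(0.5093)), (np.float64(0.5437), np.float64(0.6023))] 0.6124
-0.07 0.4461 [(np.float64(0.4536), np.float64(0.506)), (np.float64(0.5471), np.float64(0.6005))] 0.6009
x 0.46 
x 0.56 
x 0.575 
x 0.59
```

View pics/w4r.png

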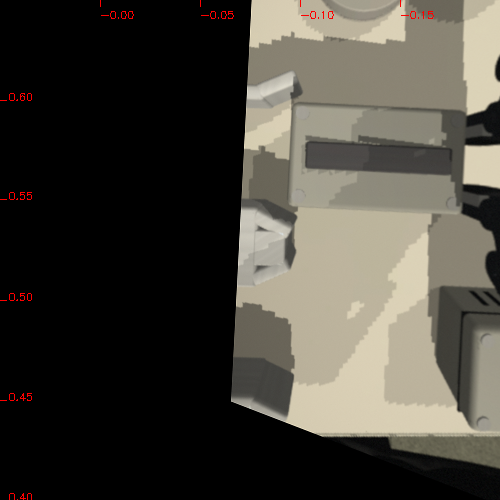

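The bar module (crop centre (380,158)) is entering the far mouth, nearly square and centred. I'll keep pushing.

Call:
{"op": "apply_moves", "data": {"targets": [[[0.02,0.2,0,0.4,-0.5],[0.02,0.2,0,0.4,-0.5],[0.02,0.2,0,0.4,-0.5],[0.02,0.2,0,0.4,-0.5],[0.02,0.2,0,0.3,-0.5],[0.02,0.2,0,0,-0.5],[0,0.2,0,0,-0.5],[0,0.15,0,0,-0.5]]]}}

```text
clock: 5.25
eef_pos: [0.5729, -0.1277, 0.0284]
tool_rot: [0.714, 0.7, 0.0, 0.0]
ft_force: [-0.2, -1.8, 1.2]
grip_width: 0.0212
grasp_force: 0.9
```

Call:
{"op": "apply_moves", "data": {"targets": [[[0,0.05,0,0,-0.5],[0,0.05,0,0,-0.5],[0,0.05,0,0,-0.5],[0,0.05,0,0,-0.5]]]}}

```text
clock: 5.58
eef_pos: [0.5727, -0.1216, 0.0284]
tool_rot: [0.715, 0.699, -0.001, 0.001]
ft_force: [-0.4, -6.8, 1.4]
grip_width: 0.0215
grasp_force: 3.6
```

```bash
python3 look.py
```

```text
5.5833 [ 0.5727 -0.1216  0.0284] [-0.4 -6.8  1.4] yaw [ 1.    -0.022]
z 0.043 x 0.4704 y -0.2212 rect(y,x) [-221.4  470.2] [32.2 32.2] ang 63.4 863
z 0.043 x 0.4601 y -0.2705 rect(y,x) [-270.5  460.1] [10.4 39.9] ang 2.0 360
far 21834 [array([564.8, -58.1]), array([ 68.1, 103.1]), np.float64(0.1)]
pics/w558.png
```

Call:
{"op": "apply_moves", "data": {"targets": [[[0,0.05,0,0,-0.5],[0,0.05,0,0,-0.5],[0,0.05,0,0,-0.5],[0,0,0,0,-0.5]]]}}

```text
clock: 6.02
eef_pos: [0.5722, -0.1213, 0.0288]
tool_rot: [0.716, 0.698, -0.005, 0.004]
ft_force: [-2.8, -18.8, 1.8]
grip_width: 0.0209
grasp_force: 9.5
```

The bar module is hard against the wall: force rose to 19 N with no motion. I'll back off, lift and move behind the disc module.

Call:
{"op": "apply_moves", "data": {"targets": [[[0,-0.3,0,0,-0.5],[0,-0.4,0,0,-0.5],[0,0,0.6,0,-0.5],[0,0,1,0,-0.5],[0,0,1,0,-0.5],[-0.8,-0.05,0.4,0,-0.5],[-0.8,-0.05,0,0,-0.5],[-0.8,-0.05,0,-1,-0.5]]]}}

```text
clock: 6.68
eef_pos: [0.4772, -0.1484, 0.1499]
tool_rot: [0.72, 0.694, 0.002, 0.001]
ft_force: [-0.7, -0.4, 0.3]
grip_width: 0.0209
grasp_force: 0.0
```

```bash
cat > look2.py <<'E'
from h import *
o=get_obs();print(o['clock'],o['eef_pos'].round(4),o['ft_force'].round(1),'yaw',R.from_quat(o['tool_rot']).as_matrix()[:2,1].round(3))
p,d=imaging.camera('wrist');K,M,e=pose('wrist',o);P=cloud(d,K,M,e);q=P[d>0]
m=(abs(q[:,2]-.041)<.006)&(q[:,0]>.545)&(q[:,0]<.605)&(q[:,1]>-.13)&(q[:,1]<-.028)
print('bar',m.sum(),[np.round(t,1) for t in cv2.minAreaRect(np.float32(q[m][:,:2]*1000))])
tags(p,K,M,e,.043,.54,.61,-.125,-.02,110)
s,d=imaging.camera('scene');K,M,e=pose('scene');P=cloud(d,K,M,e)
m=(P[...,2]>.017)&(P[...,2]<.034)&(P[...,1]>-.5)&(P[...,1]<-.34)&(P[...,0]<.615)&(P[...,0]>.4)
print('nestR',[np.round(t,1) for t in cv2.minAreaRect(np.float32(P[m][:,:2]*1000))])
for y in (-.355,-.365,-.375,-.39,-.405):
    xs=np.sort(P[m&(abs(P[...,1]-y)<.004)][:,0])
    if len(xs): g=np.where(np.diff(xs)>.02)[0];print(y,xs[0].round(3),[(xs[i].round(3),xs[i+1].round(3)) for i in g],xs[-1].round(3))
tags(s,K,M,e,.043,.42,.52,-.42,-.16,85,amin=200)
E
python3 look2.py
```

```text
6.6833 [ 0.4772 -0.1484  0.1499] [-0.7 -0.4  0.3] yaw [ 0.999 -0.038]
bar 6294 [array([573.3, -69.5]), array([79.5, 48.3]), np.float64(88.0)]
z 0.043 x 0.5738 y -0.0696 rect(y,x) [-69.5 574. ] [12. 63.] ang 90.0 744
nestR [array([ 517.4, -415.4]), array([179.8, 110.5]), np.float64(0.5)]
-0.365 0.427 [(np.float64(0.439), np.float64(0.504)), (np.float64(0.533), np.float64(0.6))] 0.607
-0.375 0.43 [(np.float64(0.446), np.float64(0.5)), (np.float64(0.539), np.float64(0.595))] 0.602
-0.39 0.438 [(np.float64(0.443), np.float64(0.499)), (np.float64(0.54), np.float64(0.592))] 0.601
-0.405 0.437 [(np.float64(0.446), np.float64(0.499)), (np.float64(0.54), np.float64(0.594))] 0.603
z 0.043 x 0.4705 y -0.2211 rect(y,x) [-221.   470.5] [33.2 31.8] ang 45.0 883
z 0.043 x 0.4602 y -0.2705 rect(y,x) [-270.5  461. ] [42. 11.] ang 90.0 402
```

Call:
{"op": "apply_moves", "data": {"targets": [[[-0.1,0,-0.7,0,-0.5],[0,0,-0.8,0,-0.5],[0,0,-0.8,0,-0.5],[0,0,-0.5,0,-0.5],[0,0,-0.2,0,-0.5],[0,0,0,0,-0.5],[0,-0.2,0,0,-0.5],[0,-0.2,0,0,-0.5]]]}}

```text
clock: 7.45
eef_pos: [0.4743, -0.1654, 0.0297]
tool_rot: [0.72, 0.694, 0.001, 0.001]
ft_force: [0.3, -0.6, 0.5]
grip_width: 0.0214
grasp_force: 0.0
```

Call:
{"op": "apply_moves", "data": {"targets": [[[0,-0.15,0,0,-0.5],[0,-0.2,0,0,-0.5],[0,-0.2,0,0.3,-0.5],[0,-0.2,0,0.3,-0.5],[0,-0.2,0,0.3,-0.5],[0,-0.2,0,0.3,-0.5],[0,-0.2,0,0.3,-0.5],[0,-0.2,0,0.3,-0.5]]]}}

```text
clock: 8.12
eef_pos: [0.4726, -0.2276, 0.0283]
tool_rot: [0.71, 0.705, -0.0, -0.0]
ft_force: [-0.4, 1.1, 0.6]
grip_width: 0.0217
grasp_force: 1.1
```

Run:
```python
from h import *
o=get_obs();print(o['clock'],o['eef_pos'].round(4),o['ft_force'].round(1),'yaw',R.from_quat(o['tool_rot']).as_matrix()[:2,1].round(3))
p,d=imaging.camera('scene');K,M,e=pose('scene');P=cloud(d,K,M,e)
im=rect(p,K,M,e,.04,.40,.64,-.5,-.1,1800);cv2.imwrite('pics/s5.png',im)
m=(abs(P[...,2]-.041)<.006)&(P[...,0]<.51)&(P[...,0]>.43)&(P[...,1]>-.4)&(P[...,1]<o['eef_pos'][1]-.015)
print(m.sum(),[np.round(t,1) for t in cv2.minAreaRect(np.float32(P[m][:,:2]*1000))])
```

```text
8.1167 [ 0.4726 -0.2276  0.0283] [-0.4  1.1  0.6] yaw [ 1.    -0.007]
401 [array([ 469.8, -281. ]), array([76.9, 50.1]), np.float64(88.0)]
```

View pics/s5.png

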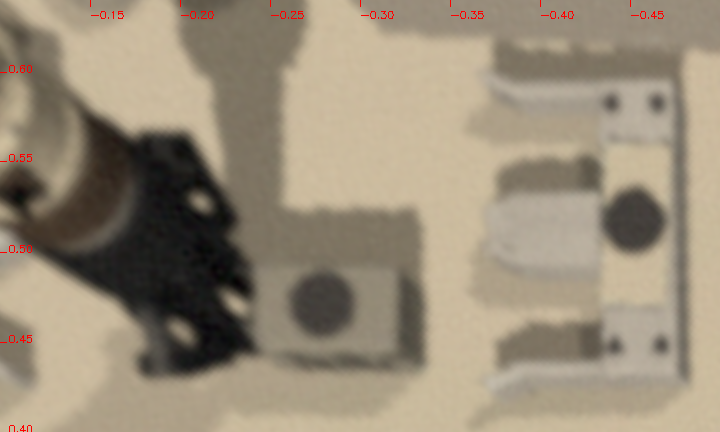

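The disc module, with its disc at crop pixel (322,303), is lined up with the near pocket centred around row 315 and is nearly square.

Call:
{"op": "apply_moves", "data": {"targets": [[[0,-0.2,0,0.2,-0.5],[0,-0.2,0,0.2,-0.5],[0,-0.2,0,0.2,-0.5],[0,-0.2,0,0.2,-0.5],[0,-0.2,0,0,-0.5],[0,-0.2,0,0,-0.5],[0,-0.15,0,0,-0.5],[0,-0.15,0,0,-0.5]]]}}

```text
clock: 8.83
eef_pos: [0.4726, -0.2876, 0.0282]
tool_rot: [0.705, 0.709, -0.0, -0.0]
ft_force: [-1.0, 1.4, -1.9]
grip_width: 0.0212
grasp_force: 0.6
```

Call:
{"op": "apply_moves", "data": {"targets": [[[0,-0.1,0,0,-0.5],[0,-0.1,0,0,-0.5],[0,-0.1,0,0,-0.5],[0,-0.1,0,0,-0.5],[0,-0.1,0,0,-0.5],[0,-0.1,0,0,-0.5]]]}}

```text
clock: 9.33
eef_pos: [0.4727, -0.3111, 0.0283]
tool_rot: [0.705, 0.71, -0.0, -0.0]
ft_force: [0.2, 1.3, -0.1]
grip_width: 0.0214
grasp_force: 0.5
```

Call:
{"op": "apply_moves", "data": {"targets": [[[0,-0.1,0,0,-0.5],[0,-0.1,0,0,-0.5],[0,-0.1,0,0,-0.5],[0,-0.1,0,0,-0.5],[0,-0.1,0,0,-0.5],[0,-0.05,0,0,-0.5],[0,-0.05,0,0,-0.5]]]}}

```text
clock: 9.92
eef_pos: [0.4728, -0.335, 0.0283]
tool_rot: [0.705, 0.709, 0.0, -0.0]
ft_force: [-0.2, 1.7, -0.5]
grip_width: 0.0212
grasp_force: 0.7
```

Call:
{"op": "apply_moves", "data": {"targets": [[[0,-0.05,0,0,-0.5],[0,-0.03,0,0,-0.5],[0,-0.03,0,0,-0.5],[0,0,0,0,-0.5]]]}}

```text
clock: 10.25
eef_pos: [0.4726, -0.3367, 0.0284]
tool_rot: [0.704, 0.71, 0.002, -0.002]
ft_force: [-0.2, 7.9, 3.9]
grip_width: 0.0215
grasp_force: 4.1
```

Call:
{"op": "apply_moves", "data": {"targets": [[[0,-0.05,0,0,-0.5],[0,-0.05,0,0,-0.5],[0,0,0,0,-0.5]]]}}

```text
clock: 10.5
eef_pos: [0.4724, -0.3368, 0.0284]
tool_rot: [0.703, 0.711, 0.004, -0.005]
ft_force: [-0.1, 18.3, 9.5]
grip_width: 0.0212
grasp_force: 9.1
```

Call:
{"op": "apply_moves", "data": {"targets": [[[0,0.3,0,0,-0.5],[0,0.6,0,0,-0.5],[0,0.3,0.5,0,-0.5],[0,0.3,1,0,-0.5],[0,0.8,0.6,0,-0.5],[0,0.9,0.4,0,-0.5],[0,0,0,0,-0.5],[0,0,0,0,-0.5]]]}}

```text
clock: 11.17
eef_pos: [0.474, -0.2146, 0.13]
tool_rot: [0.704, 0.711, 0.0, 0.002]
ft_force: [0.2, -0.4, -0.5]
grip_width: 0.021
grasp_force: 0.0
```

Run:
```python
from h import *
p,d=imaging.camera('scene');K,M,e=pose('scene');P=cloud(d,K,M,e)
m=(abs(P[...,2]-.042)<.006)&(P[...,0]<.503)&(P[...,0]>.44)&(P[...,1]>-.43)&(P[...,1]<-.33)
print(m.sum(),[np.round(t,1) for t in cv2.minAreaRect(np.float32(P[m][:,:2]*1000))])
tags(p,K,M,e,.043,.43,.60,-.5,-.3,90);tags(p,K,M,e,.043,.53,.62,-.13,-.03,90)
cv2.imwrite('pics/s6.png',cv2.resize(p[120:340,200:480],None,fx=2.6,fy=2.6))
```

```text
460 [array([ 469.9, -388.3]), array([48.6, 80.1]), np.float64(1.3)]
z 0.043 x 0.5168 y -0.4527 rect(y,x) [-452.5  516.5] [29.7 29.7] ang 45.0 773
z 0.043 x 0.4718 y -0.3894 rect(y,x) [-389.2  471.4] [34.3 33. ] ang 69.4 930
```

View pics/s6.png

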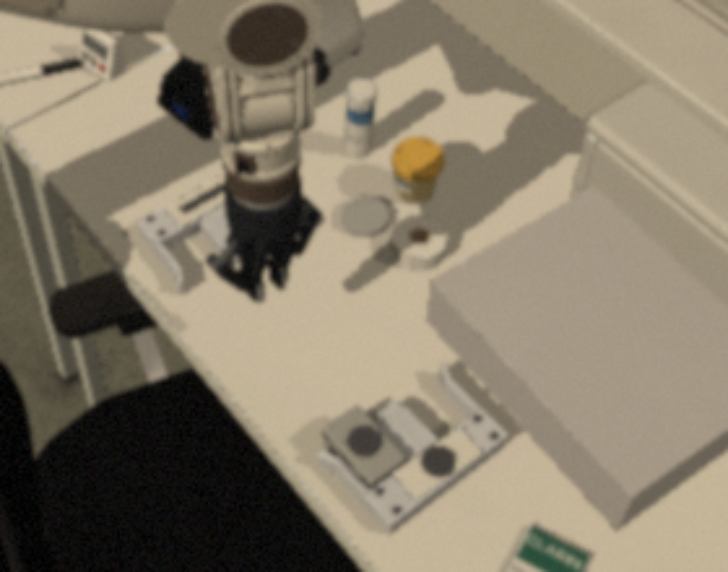

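The disc module (crop pixel (365,440)) is flat in the right-near pocket and square. It measures (0.471,-0.389), and the push stalled at 18 N. The bar module measured home earlier, and the arm has not touched it since. The arm is clear, so I'm handing in.

```bash
python3 -c "
from workcell import order
print(order.job_done())"
```

```text
the job is handed in; nothing more can be done
None
```

Both modules are home and the job is handed in: the disc module is in the right nest's near pocket (disc plate) and the bar module is in the left nest's far pocket (bar plate), each pushed until it stopped against the end wall; no verdict came back.

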